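# Snap the bobbin box's lid rim shut

### The job

The lid of the grey bobbin box is on but not clipped. Go round its rim with closed fingertips and press each of the four white sections, on its orange pad, straight down until it clicks and stays fully shut. Do not lift, tip or shove the box, leave everything else on the table where it stands, and finish with the hand clear.

Things in the scene. Friction and masses are not known exactly. Their poses are not given: they have to be found in the camera images.
- box: Loose grey bobbin box, 170 x 130 mm (x by y), 52 mm high to its blue lid panel, about 1 kg (varies by a fifth). Origin: centre of its underside, on the table; x along its long side, z up; at yaw 0 its front (-x) short side faces the robot. Its white lid rim is four straight sections, one a side, that slide only vertically, 8 mm; an orange ribbed press pad in the middle of each.
- pad_front (a point): Middle of the top of the orange pad (18 mm across the rim, 40 along) on the short side facing -x of the box; box frame x = -75.5, y = 0 mm, 67 mm above the table when open, 59 when shut; it moves with its section, which is 80 mm long and 24 wide, 3 mm lower than the pad. The blue panel inside is 7 mm below a shut pad.
- rim_front (a joint): Rim section on the short side facing -x of the box: how far it is pressed down (m). 0 = open, 8 mm proud; 0.008 = shut against its hard stop. A spring catch resists with up to about 10 N over the first 4 mm, then flips and pulls it home; let go before half way, it springs back up.
- pad_back (a point): Middle of the top of the orange pad (18 mm across the rim, 40 along) on the short side at +x of the box; box frame x = +75.5, y = 0 mm, 67 mm above the table when open, 59 when shut; it moves with its section, which is 80 mm long and 24 wide, 3 mm lower than the pad. The blue panel inside is 7 mm below a shut pad.
- rim_back (a joint): Rim section on the short side at +x of the box: how far it is pressed down (m). 0 = open, 8 mm proud; 0.008 = shut against its hard stop. A spring catch resists with up to about 10 N over the first 4 mm, then flips and pulls it home; let go before half way, it springs back up.
- pad_left (a point): Middle of the top of the orange pad (18 mm across the rim, 40 along) on the long side at +y of the box; box frame x = 0, y = +55.5 mm, 67 mm above the table when open, 59 when shut; it moves with its section, which is 177 mm long and 24 wide, 3 mm lower than the pad. The blue panel inside is 7 mm below a shut pad.
- rim_left (a joint): Rim section on the long side at +y of the box: how far it is pressed down (m). 0 = open, 8 mm proud; 0.008 = shut against its hard stop. A spring catch resists with up to about 10 N over the first 4 mm, then flips and pulls it home; let go before half way, it springs back up.
- pad_right (a point): Middle of the top of the orange pad (18 mm across the rim, 40 along) on the long side at -y of the box; box frame x = 0, y = -55.5 mm, 67 mm above the table when open, 59 when shut; it moves with its section, which is 177 mm long and 24 wide, 3 mm lower than the pad. The blue panel inside is 7 mm below a shut pad.
- rim_right (a joint): Rim section on the long side at -y of the box: how far it is pressed down (m). 0 = open, 8 mm proud; 0.008 = shut against its hard stop. A spring catch resists with up to about 10 N over the first 4 mm, then flips and pulls it home; let go before half way, it springs back up.
- bobbin: Bystander: small copper bobbin with steel flanges, 34 mm across, 34 mm high, standing within 10 cm of the box's long left side. Origin: its underside's centre.
- collar: Bystander: aluminium ring, 36 mm across, 16 mm high, lying near the box's long right side. Origin: its underside's centre.
- green_spool: Bystander: green spool with grey flanges, 52 mm across, 42 mm high. Origin: its underside's centre.
- steel_spool: Bystander: steel spool, 72 mm across, 60 mm high. Origin: its underside's centre.
- oiler: Bystander: white oil bottle with a red cap, 52 mm across, 130 mm high. Origin: its underside's centre.
- wrench: Bystander: steel wrench lying on the table, less than 35 mm high. Origin: under its middle.
- screwdriver: Bystander: screwdriver lying on the table, less than 35 mm high. Origin: under its middle.

How it is judged:
By the outcome, as a careful person would: the job done as asked, in the order asked, and still so for the second after the job is handed in, with the robot touching nothing.
It also fails if it takes over 45 s, if anything falls off the work surface, if the arm or the gripper's body presses on something with over 40 N, if the wrist force passes 120 N, or if a joint passes its speed limit or range.

### The arm

A 6-joint arm with a two-finger parallel gripper is mounted at the origin on the work surface. World frame = base frame: x ahead of the robot, y to its left, z up, the work surface at z = 0. Lengths are in mm, angles in rad, forces in N, time in s.
With the tool pointing down it reaches from about 275 to 750 mm from the base axis. Payload 10.2 kg.
Tool frame: the origin (TCP) lies on the centre line of the jaws, within the pads' length; the fingertips stand 17 mm ahead of it and the grasp point (between the pads) lies 2 mm behind it (ctrl.tip_extent is the distance from the TCP to the fingertips, in mm); z points along the fingers, y is the line along which they close (so a half turn about z gives the same grasp; the last joint's range is limited). The gripper opens to 85 mm and grips with 20 to 120 N. Pads are 22 mm wide; open, the fingers measure 114 mm over their backs; the gripper's body (76 mm by 85 mm) begins 54 mm behind the grasp point. The pads swing forward as they close: fully open they stand 13 mm farther back than shut.
Start: joints at [-1.343, 0.313, 1.498, -0, 1.331, -0.223], TCP at [228.724, -472.564, 223.294] pointing down, gripper open.
Joint ranges: [-2.94, 2.94], [-0.97, 2.17], [0.19, 2.56], [-1.23, 4.37], [0.02, 3.11], [-2.88, 2.88]. Speed limits (rad/s): [2.39, 2.39, 3.01, 3.14, 3.14, 3.14].

### API

Orientations are given as a unit quaternion [w, x, y, z].
In Python, from rig import sensors, capture, ctrl, cut_out, place_of gives the robot as it stands.
- The arm moves only by the shell command python3 -m jog 'ROWS' [FORCE]. ROWS is JSON, a list of rows, each a list of 3 entries, a list of its own where there are three numbers: the shift along the world's x, y, z in mm, then the turn, a rotation vector about the world's x, y, z in degrees, then the closure, from 0 (fully open) to 1 (shut). A call has exactly 8 rows; each row is the pose to reach, as a shift and turn from the pose commanded when the call began; what a row does not reach only later rows make up. A row lasts 1/12 s, in which the tool goes at most 41.7 mm and 7.16 degrees, less where a joint would pass 70% of its speed; a pose out of reach is approached as far as the arm can. A call with a gripper value outside its range is refused whole. The fingers move at their own pace and stop on an object; FORCE is the grip in N (left out, the last holds). Time passes only in rows, so rows that repeat a pose let the fingers close, or fill a call up. It gives the time, the measured TCP pose, the force and the opening at its end, in the units of the state.
- sensors.sense(): the state, without advancing time (a new reading comes with each control period).
- capture(name): name is "scene" or "top" or "wrist"; returns a dict with "color" (420x560x3 uint8, blue, green, red), "z_map" (420x560 float32, mm along the optical axis (not along the pixel's ray), 0 where there is no reading), "camera_matrix" (3x3 intrinsics, pixels), "R" (3x3) and "t" (3): a world point X has camera coordinates R X + t. Camera axes: x right, y down, z forward; pixel columns grow to the right and rows downward; lengths in mm; the calibration is good to about 2 mm. A picture is of the moment at which its call begins.
- ctrl.finish_job(): hands the job in, once; it reports no verdict.
Trained networks look in a picture, given as the dict that the camera call returned (one of the last four; its "shot" number tells which), for a name from the list of things; names that differ only in an ending like _2 or _b are one class to them, and where a whole thing is asked for, a point or a joint stands for the part that bears it (a point fixed in the world has none). Each returns a list of dicts, best first, with "p" (0 to 1); they miss things now and then, are a little off and sometimes report something else, mostly with a low value. They report only what shows in the picture. A call takes as long as a camera call.
- cut_out(picture, query): "region" (420x560 bool, what is visible of it) and "box" ([left, top, right, bottom] in pixels, round what is visible of it).
- place_of(picture, query): "centre" ([row, column] in pixels: a listed point, or the origin of a listed thing).
The state is a dict: "time_s": time; "joints": joint angles; "dq": joint speeds; "tau": joint torques, N m; "eef_pos": TCP position; "ee_rot": TCP orientation; "force": force on the tool from outside, world axes, zero at the start; "wrist_torque": the same for the moment, N m; "grip_width": opening from 0.0 (shut) to 1.0 (fully open).
Only numpy, scipy, OpenCV 4.12 (cv2) and the standard library are available. Lean on these libraries where they do the work, as an engineer would, in place of code of your own. Each camera call takes 0.05 s, during which the arm holds its last target. There are 200 camera calls.

## Working session

There is one attempt and no reset: what is moved stays moved. The work goes in short steps, Python scripts to look and compute and a shell command to move; the robot and the scene stay as the last step left them, time stands still between calls to the robot, and variables do not carry over. Pictures are saved under pics/ and viewed, on a budget of 10 in all, crops included, one or two more only if the job needs it, and the job is handed in when it is done.

```bash
mkdir -p pics; cat > h.py <<'E'
import numpy as np, cv2
from rig import sensors, capture, ctrl, cut_out, place_of
def world(p,r,c,z=None):
    K,R,t=p["camera_matrix"],np.array(p["R"]),np.array(p["t"])
    d=np.linalg.inv(K)@[c,r,1.]
    o=-R.T@t; w=R.T@d
    if z is None:
        s=np.median([v for v in p["z_map"][int(r)-1:int(r)+2,int(c)-1:int(c)+2].ravel() if v>0])
    else: s=(z-o[2])/w[2]
    return o+s*w
def cloud(p):
    K,R,t=p["camera_matrix"],np.array(p["R"]),np.array(p["t"])
    v,u=np.mgrid[:420,:560]; d=np.stack([u,v,np.ones_like(u)],-1)@np.linalg.inv(K).T*p["z_map"][...,None]
    return (d-t)@R
E
python3 - <<'E'
from h import *
s=sensors.sense(); print(s["time_s"],s["force"],s["ee_rot"],ctrl.tip_extent)
for n in ["top","scene"]:
    p=capture(n); cv2.imwrite(f"pics/{n}0.png",p["color"])
    for q in ["pad_front","pad_back","pad_left","pad_right","box","bobbin","collar","green_spool","steel_spool","oiler","wrench","screwdriver"]:
        for d in place_of(p,q)[:2]:
            r,c=d["centre"]; z=67 if q[:3]=="pad" else 0
            print(n,q,round(d["p"],2),np.round([r,c]),world(p,r,c,z).round(1),world(p,r,c).round(1))
E
```

```text
0.0 [ 0.06487989 -0.21357559  0.07287959] [-6.69231059e-04  9.74702971e-01  2.23503176e-01 -3.99947370e-06] 17.0
top pad_front 0.51 [253. 266.] [430.7  15.2  67. ] [430.9  15.3  65.6]
top pad_back 0.54 [205. 288.] [580.1 -44.5  67. ] [580.7 -44.5  64.8]
top pad_left 0.83 [220. 262.] [530.5  33.4  67. ] [530.4  33.4  67.2]
top pad_left 0.27 [233. 396.] [ 509.1 -366.    67. ] [ 510.4 -367.6   60.6]
top pad_right 0.56 [237. 294.] [481.9 -66.3  67. ] [482.  -66.3  66.8]
top box 0.75 [235. 276.] [497.8 -10.5   0. ] [487.9 -11.5  51.2]
top bobbin 0.58 [229. 237.] [513.2 112.2   0. ] [506.5 108.6  32.8]
top bobbin 0.2 [220. 259.] [544.6  43.9   0. ] [530.1  40.1  63.3]
top collar 0.45 [254. 309.] [ 444.5 -115.     0. ] [ 444.3 -114.9    1.5]
top collar 0.28 [221. 262.] [542.4  36.    0. ] [527.3  32.4  66.3]
top green_spool 0.64 [190. 160.] [627.7 364.2   0. ] [615.4 351.6  42.1]
top steel_spool 0.89 [234. 393.] [ 519.7 -374.4    0. ] [ 507.1 -359.1   60. ]
top oiler 0.72 [204. 419.] [ 620.2 -457.4    0. ] [ 605.6 -441.3   51. ]
top wrench 0.94 [262. 147.] [395.9 381.6   0. ] [395.6 380.8  
[... 473 characters left out ...]
.2 -19.1   0. ] [427.8  16.6  67. ]
scene bobbin 0.74 [258. 314.] [514.2 101.   -0. ] [530.  114.6  33.3]
scene bobbin 0.21 [204. 314.] [390.8 -16.8  -0. ] [431.2  18.8  67. ]
scene collar 0.61 [198. 275.] [ 451.4 -107.1    0. ] [487.5 -65.4  66.8]
scene collar 0.21 [227. 286.] [498.3 -15.9   0. ] [524.   11.7  52.2]
scene green_spool 0.62 [368. 374.] [620.1 376.1   0. ] [634.9 381.3  40.3]
scene steel_spool 0.86 [162. 198.] [ 518.4 -367.7    0. ] [ 530.5 -344.9   25.7]
scene steel_spool 0.28 [200. 278.] [448.9 -98.6  -0. ] [484.  -58.8  64.8]
scene wrench 0.96 [298. 440.] [384.1 380.5   0. ] [388.5 381.4   7.2]
scene screwdriver 0.83 [134. 233.] [ 367.7 -386.8    0. ] [ 382.2 -365.8   23.1]
```

```bash
python3 - <<'E'
from h import *
from scipy.optimize import least_squares
L=np.array([[-75.5,0],[75.5,0],[0,55.5],[0,-55.5]])
for n in ["top","scene"]:
    p=capture(n); X=cloud(p); im=p["color"]
    hsv=cv2.cvtColor(im,cv2.COLOR_BGR2HSV)
    m=(hsv[...,0]>3)&(hsv[...,0]<22)&(hsv[...,1]>130)&(hsv[...,2]>90)&(X[...,2]>55)&(X[...,2]<75)&(abs(X[...,0]-504)<120)&(abs(X[...,1]+15)<120)
    k,lab,st,ce=cv2.connectedComponentsWithStats(m.astype(np.uint8))
    P=[]
    for i in range(1,k):
        if st[i,4]>=12:
            q=X[lab==i].mean(0); print(n,st[i,4],ce[i].round(1),q.round(1)); P.append(q[:2])
    P=np.array(P)
    def T(v): a=v[2]; return L@np.array([[np.cos(a),np.sin(a)],[-np.sin(a),np.cos(a)]])+v[:2]
    f=lambda v: np.concatenate([p_-T(v)[np.argmin(np.linalg.norm(T(v)-p_,axis=1))] for p_ in P])
    r=least_squares(f,[504,-15,-.39]); print(r.x[:2].round(1),np.degrees(r.x[2]).round(1),f(r.x).round(1)); print(T(r.x).round(1))
    c=ce[1:].mean(0).astype(int)
    a=im[max(c[1]-75,0):c[1]+75,c[0]-100:c[0]+100]
    cv2.imwrite(f"pics/{n}1.png",cv2.resize(a,None,fx=4,fy=4))
E
```

```text
top 56 [286.9 207.1] [571.9 -40.6  67.4]
top 59 [259.7 222.7] [520.5  38.2  67.3]
top 60 [294. 237.] [481.9 -65.6  67. ]
top 61 [266.7 252.9] [430.8  12.6  66.8]
[501.3 -13.8] -20.5 [-0.1 -0.2 -0.3  0.1  0.1  0.2  0.3 -0.1]
[[430.6  12.7]
 [572.  -40.3]
 [520.8  38.1]
 [481.8 -65.8]]
scene 56 [277.  197.2] [482.4 -64.1  68. ]
scene 55 [313.4 203.2] [430.6  14.6  67.7]
scene 65 [257.6 222.8] [571.7 -39.   67.6]
scene 69 [295.1 229.3] [520.   39.4  67.4]
[501.2 -12.3] -20.5 [ 0.7  0.1  0.1  0.4 -0.2 -0.2 -0.6 -0.3]
[[430.4  14.1]
 [571.9 -38.7]
 [520.6  39.7]
 [481.7 -64.3]]
```

View pics/top1.png

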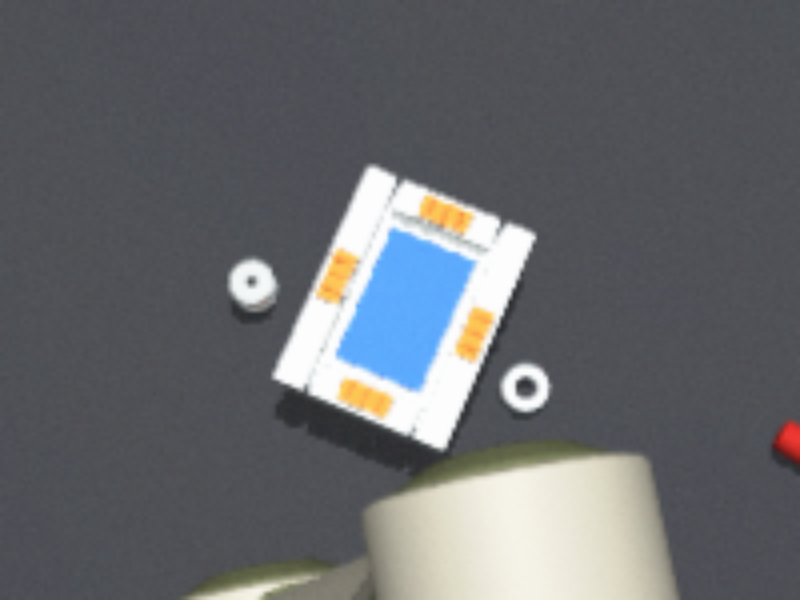

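View pics/scene0.png

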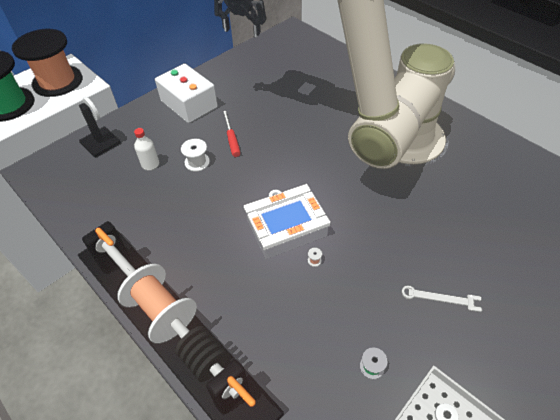

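```bash
python3 -m jog '[[[20,33,0],[0,0,5.4],1],[[40,66,-5],[0,0,10.9],1],[[60,99,-10],[0,0,16.4],1],[[80,132,-20],[0,0,21.8],1],[[100,165,-30],[0,0,27.3],1],[[120,198,-40],[0,0,32.8],1],[[140,231,-50],[0,0,38.2],1],[[160,264,-60],[0,0,43.7],1]]' 60
python3 -m jog '[[[20,32,-5],[0,0,0],1],[[40,63,-10],[0,0,0],1],[[60,94,-20],[0,0,0],1],[[80,124,-25],[0,0,0],1],[[93,144,-35],[0,0,0],1],[[93,144,-45],[0,0,0],1],[[93,144,-48],[0,0,0],1],[[93,144,-48],[0,0,0],1]]'
python3 - <<'E'
from h import *
s=sensors.sense(); print({k:np.round(s[k],3) for k in ["time_s","joints","eef_pos","ee_rot","force","grip_width"]})
p=capture("scene"); cv2.imwrite("pics/s2.png",cv2.resize(p["color"][110:270,180:380],None,fx=4,fy=4))
E
```

```text
time_s: 2.07
eef_pos: [389.3, -206.9, 163.1]
ee_rot: [0.0, 0.82, 0.572, 0.0]
force: [1.2, -0.0, 0.8]
grip_width: -0.0
time_s: 2.73
eef_pos: [481.1, -64.8, 114.6]
ee_rot: [-0.001, 0.822, 0.57, -0.001]
force: [0.4, 0.6, -0.1]
grip_width: 0.001
{'time_s': np.float64(2.733), 'joints': array([-0.376,  0.348,  1.757, -0.   ,  1.038, -0.018]), 'eef_pos': array([481.095, -64.815, 114.603]), 'ee_rot': array([-0.001,  0.822,  0.57 , -0.001]), 'force': array([ 0.384,  0.627, -0.055]), 'grip_width': np.float64(0.001)}
```

View pics/s2.png

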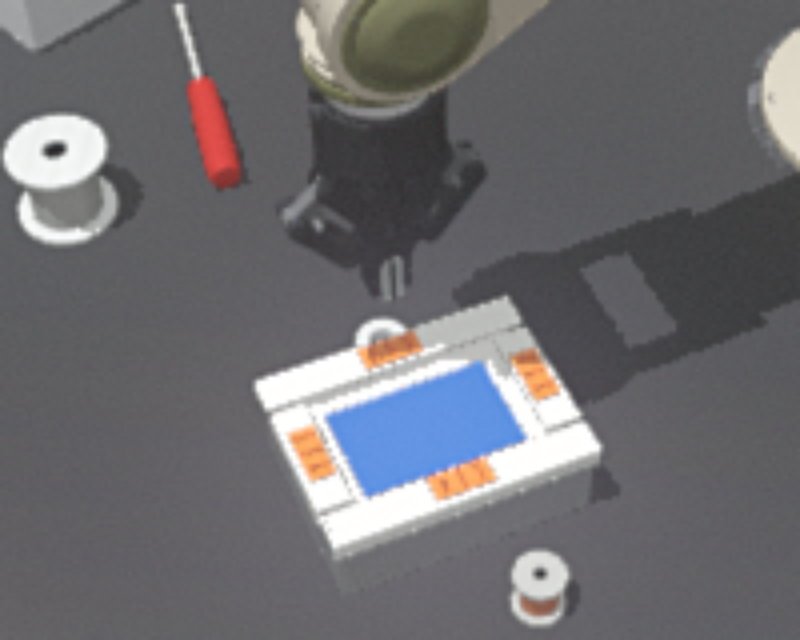

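```bash
python3 -m jog '[[[0.5,0,-15],[0,0,0],1],[[0.5,0,-26],[0,0,0],1],[[0.5,0,-30],[0,0,0],1],[[0.5,0,-33],[0,0,0],1],[[0.5,0,-35],[0,0,0],1],[[0.5,0,-37],[0,0,0],1],[[0.5,0,-39],[0,0,0],1],[[0.5,0,-39],[0,0,0],1]]'
```

```text
time_s: 3.45
eef_pos: [482.2, -64.6, 76.3]
ee_rot: [0.0, 0.822, 0.57, 0.0]
force: [-0.5, 0.2, 0.6]
grip_width: -0.004
```

```bash
python3 -m jog '[[[0,0,-0.5],[0,0,0],1],[[0,0,-1],[0,0,0],1],[[0,0,-1.5],[0,0,0],1],[[0,0,-2],[0,0,0],1],[[0,0,-2],[0,0,0],1],[[0,0,-2],[0,0,0],1],[[0,0,-2],[0,0,0],1],[[0,0,-2],[0,0,0],1]]'
```

```text
time_s: 4.12
eef_pos: [482.2, -64.5, 74.3]
ee_rot: [0.0, 0.821, 0.57, 0.0]
force: [0.4, 0.1, 0.3]
grip_width: -0.004
```

```bash
python3 - <<'E'
from h import *
p=capture("scene"); cv2.imwrite("pics/s3.png",cv2.resize(p["color"][135:255,220:370],None,fx=5,fy=5))
p=capture("wrist"); cv2.imwrite("pics/w3.png",p["color"])
E
```

```text
(no output)
```

View pics/s3.png

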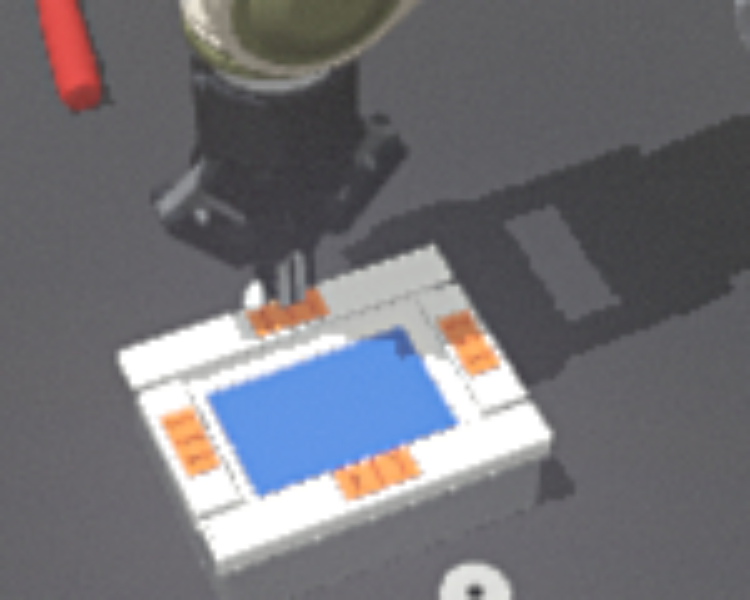

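View pics/w3.png

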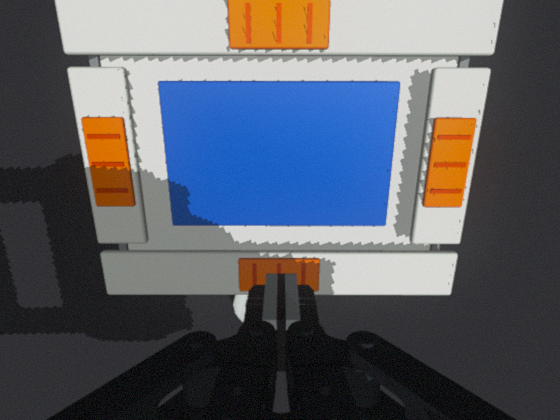

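```bash
cat >> h.py <<'E'
L=np.array([[-75.5,0],[75.5,0],[0,55.5],[0,-55.5]])
N=["front","back","left","right"]
def rimz(n,v=(501.2,-13,-20.5),p=None):
    p=p or capture(n); X=cloud(p); a=np.radians(v[2])
    q=(X[...,:2]-v[:2])@np.array([[np.cos(a),-np.sin(a)],[np.sin(a),np.cos(a)]])
    out={}
    for k,(cx,cy) in zip(N,L):
        hx,hy=(7,30) if cx else (60,7)
        m=(abs(q[...,0]-cx)<hx)&(abs(q[...,1]-cy)<hy)&(X[...,2]>40)&(X[...,2]<85)
        pm=(abs(q[...,0]-cx)<(6 if cx else 17))&(abs(q[...,1]-cy)<(17 if cx else 6))
        out[k]=(m.sum(),np.round([np.median(X[m&~pm][:,2]),np.median(X[m&pm][:,2])],1))
    m=(abs(q[...,0])<40)&(abs(q[...,1])<25); out["panel"]=np.median(X[m][:,2]).round(1)
    return out
E
python3 - <<'E'
from h import *
for n in ["scene","top","wrist"]: print(n,rimz(n))
print(sensors.sense()["force"])
E
```

```text
scene {'front': (np.int64(109), array([65.6, 67.1])), 'back': (np.int64(114), array([65.6, 68. ])), 'left': (np.int64(235), array([64.7, 67.8])), 'right': (np.int64(264), array([64.1, 66.2])), 'panel': np.float64(341.5)}
top {'front': (np.int64(0), array([nan, nan])), 'back': (np.int64(0), array([nan, nan])), 'left': (np.int64(139), array([63.9, 68. ])), 'right': (np.int64(0), array([nan, nan])), 'panel': np.float64(379.8)}
wrist {'front': (np.int64(4381), array([65.6, 68.4])), 'back': (np.int64(4161), array([65.8, 68.4])), 'left': (np.int64(11780), array([65.5, 68.4])), 'right': (np.int64(5486), array([65.4, 68.4])), 'panel': np.float64(53.3)}
[-0.53950501 -0.10224546  0.05572959]
  return _methods._mean(a, axis=axis, dtype=dtype,
  ret = ret.dtype.type(ret / rcount)
```

```bash
python3 - <<'E'
from h import *
p=capture("wrist"); X=cloud(p)
for c in (272,281,290):
    for r in (262,268,272,276,282,290,300,320): print(c,r,p["color"][r,c],p["z_map"][r,c].round(1),X[r,c].round(1))
p=capture("scene"); X=cloud(p)
print("scene")
for r in range(180,204,2): print(r,[(tuple(p["color"][r,c].tolist()),X[r,c].round(0).tolist()) for c in (276,278,280)])
E
```

```text
272 262 [ 24  69 140] 174.6 [480.9 -56.2  68.3]
272 268 [ 18  69 139] 175.7 [479.8 -59.2  68.3]
272 272 [ 27  69 133] 176.6 [479.  -61.3  68.2]
272 276 [69 68 67] 152.8 [482.9 -52.5  90. ]
272 282 [69 68 70] 148.6 [482.9 -52.9  94.6]
272 290 [70 69 65] 142.2 [483.1 -52.8 101.2]
272 300 [69 66 66] 136.1 [483.1 -53.2 107.8]
272 320 [92 97 92] 123.7 [483.4 -53.  120.9]
281 262 [ 35  71 143] 174.5 [485.  -57.7  68.4]
281 268 [ 32  68 136] 175.1 [484.  -60.5  68.8]
281 272 [ 28  65 131] 177.5 [482.9 -63.3  67.3]
281 276 [32 31 32] 153.0 [486.4 -54.   89.8]
281 282 [26 25 30] 148.0 [486.4 -53.9  95.1]
281 290 [21 21 24] 141.5 [486.5 -53.7 101.8]
281 300 [25 24 26] 136.0 [486.3 -54.3 107.9]
281 320 [31 31 29] 124.5 [486.2 -54.5 120.3]
290 262 [ 27  69 138] 174.8 [489.1 -59.3  68.2]
290 268 [ 31  72 142] 175.5 [488.  -62.2  68.5]
290 272 [ 27  69 133] 176.5 [487.3 -64.4  68.2]
290 276 [73 73 70] 153.8 [489.9 -55.7  89.1]
290 282 [71 72 69] 149.6 [489.7 -56.   93.6]
290 290 [68 67 68] 143.1 [489.6 -55.7 100.5]
290 300 [68 67 65] 135.5 [489.5 -55.3 108.4]
290 320 [97 94 93] 123.8 [489.2 -55.2 
[... 817 characters left out ...]
78), [486.0, -56.0, 98.0]), ((137, 133, 129), [481.0, -53.0, 97.0])]
194 [((143, 138, 133), [491.0, -57.0, 94.0]), ((88, 80, 77), [487.0, -55.0, 93.0]), ((141, 135, 137), [481.0, -54.0, 88.0])]
196 [((106, 116, 148), [491.0, -58.0, 86.0]), ((82, 116, 185), [478.0, -65.0, 68.0]), ((82, 124, 192), [473.0, -63.0, 67.0])]
198 [((84, 125, 194), [485.0, -65.0, 66.0]), ((77, 104, 181), [483.0, -60.0, 68.0]), ((85, 124, 193), [478.0, -57.0, 67.0])]
200 [((136, 161, 211), [491.0, -58.0, 69.0]), ((135, 146, 168), [485.0, -58.0, 65.0]), ((244, 244, 238), [482.0, -53.0, 66.0])]
202 [((203, 203, 201), [492.0, -58.0, 62.0]), ((170, 172, 170), [482.0, -61.0, 51.0]), ((183, 186, 185), [478.0, -59.0, 49.0])]
```

The fingertip end measures z≈87 in both cameras, though the state puts it at 57, and the pad is still open at 67. I'll trust the cameras and go down carefully on force.

```bash
python3 -m jog '[[[0,0,-3],[0,0,0],1],[[0,0,-6],[0,0,0],1],[[0,0,-9],[0,0,0],1],[[0,0,-11],[0,0,0],1],[[0,0,-12],[0,0,0],1],[[0,0,-13],[0,0,0],1],[[0,0,-14],[0,0,0],1],[[0,0,-14],[0,0,0],1]]'
python3 - <<'E'
from h import *
p=capture("wrist"); X=cloud(p)
m=(p["z_map"]>0)&(abs(X[...,0]-484)<10)&(abs(X[...,1]+54)<4)&(X[...,2]>70); print(np.percentile(X[m][:,2],[0,1,3]).round(1),m.sum()); print(rimz("wrist",p=p))
E
```

```text
time_s: 5.13
eef_pos: [482.2, -64.5, 60.2]
ee_rot: [-0.0, 0.821, 0.57, -0.0]
force: [0.1, 1.5, 0.1]
grip_width: 0.0
[70.1 74.8 76.9] 4757
{'front': (np.int64(5311), array([65.6, 68.4])), 'back': (np.int64(4929), array([65.8, 68.5])), 'left': (np.int64(13294), array([65.4, 68.4])), 'right': (np.int64(5655), array([65.3, 68.3])), 'panel': np.float64(53.3)}
```

```bash
python3 -m jog '[[[0,0,-1],[0,0,0],1],[[0,0,-2],[0,0,0],1],[[0,0,-3],[0,0,0],1],[[0,0,-4],[0,0,0],1],[[0,0,-5],[0,0,0],1],[[0,0,-6],[0,0,0],1],[[0,0,-6],[0,0,0],1],[[0,0,-6],[0,0,0],1]]'
```

```text
time_s: 5.85
eef_pos: [482.1, -64.5, 54.1]
ee_rot: [-0.0, 0.822, 0.57, -0.0]
force: [0.5, 0.1, 0.8]
grip_width: -0.003
```

```bash
python3 -m jog '[[[0,0,-0.5],[0,0,0],1],[[0,0,-1],[0,0,0],1],[[0,0,-1.5],[0,0,0],1],[[0,0,-2],[0,0,0],1],[[0,0,-2.5],[0,0,0],1],[[0,0,-3],[0,0,0],1],[[0,0,-3],[0,0,0],1],[[0,0,-3],[0,0,0],1]]'
python3 - <<'E'
from h import *
p=capture("wrist"); print(rimz("wrist",p=p)); cv2.imwrite("pics/w4.png",p["color"])
E
```

```text
time_s: 6.52
eef_pos: [482.2, -64.5, 51.3]
ee_rot: [-0.0, 0.821, 0.57, -0.0]
force: [-0.2, 0.2, 0.2]
grip_width: -0.001
{'front': (np.int64(6031), array([65.6, 68.4])), 'back': (np.int64(5542), array([65.8, 68.4])), 'left': (np.int64(12879), array([65.4, 68.4])), 'right': (np.int64(5370), array([57.3, 60.2])), 'panel': np.float64(53.3)}
```

View pics/w4.png

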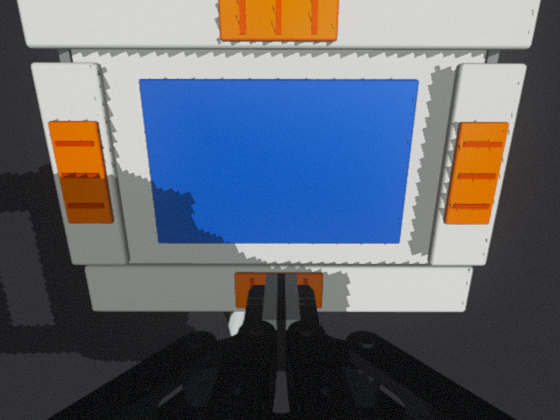

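The wrist view shows the right section (tip on its pad at about row 290, col 280) dropped from 65.4 to 57.3, so it's fully shut. The other three are still open. Next is back: lift and move over.

```bash
python3 -m jog '[[[0,0,12],[0,0,0],1],[[0,0,25],[0,0,0],1],[[20,5,25],[0,0,0],1],[[45,12,25],[0,0,0],1],[[70,19,25],[0,0,0],1],[[90,25,25],[0,0,0],1],[[90,25,18],[0,0,0],1],[[90,25,14],[0,0,0],1]]'
python3 -m jog '[[[0,0,-4],[0,0,0],1],[[0,0,-8],[0,0,0],1],[[0,0,-10],[0,0,0],1],[[0,0,-12],[0,0,0],1],[[0,0,-13],[0,0,0],1],[[0,0,-14],[0,0,0],1],[[0,0,-15],[0,0,0],1],[[0,0,-15],[0,0,0],1]]'
python3 - <<'E'
from h import *
p=capture("wrist"); print(rimz("wrist",p=p)); print(rimz("scene"))
E
```

```text
time_s: 7.23
eef_pos: [572.1, -39.2, 64.3]
ee_rot: [-0.0, 0.821, 0.571, -0.0]
force: [-0.8, 1.0, -0.6]
grip_width: 0.001
time_s: 7.9
eef_pos: [572.3, -39.7, 50.9]
ee_rot: [0.0, 0.821, 0.57, 0.0]
force: [-3.0, -0.1, 5.1]
grip_width: -0.003
{'front': (np.int64(0), array([nan, nan])), 'back': (np.int64(2380), array([57.7, 69.3])), 'left': (np.int64(8549), array([65.5, 68.4])), 'right': (np.int64(1859), array([57.3, 60.3])), 'panel': np.float64(53.4)}
{'front': (np.int64(102), array([64.9, 67.7])), 'back': (np.int64(77), array([57.4, 66.4])), 'left': (np.int64(230), array([64.8, 67.2])), 'right': (np.int64(81), array([56.7, 58.8])), 'panel': np.float64(408.0)}
  return _methods._mean(a, axis=axis, dtype=dtype,
  ret = ret.dtype.type(ret / rcount)
```

Back is shut too (65.8 → 57.7). Next is left.

```bash
python3 -m jog '[[[0,0,12],[0,0,0],1],[[0,0,26],[0,0,0],1],[[-13,20,26],[0,0,0],1],[[-28,42,26],[0,0,0],1],[[-42,64,26],[0,0,0],1],[[-51,78,26],[0,0,0],1],[[-51,78,20],[0,0,0],1],[[-51,78,15],[0,0,0],1]]'
python3 -m jog '[[[0,0,-4],[0,0,0],1],[[0,0,-8],[0,0,0],1],[[0,0,-10],[0,0,0],1],[[0,0,-12],[0,0,0],1],[[0,0,-13],[0,0,0],1],[[0,0,-14],[0,0,0],1],[[0,0,-15],[0,0,0],1],[[0,0,-15],[0,0,0],1]]'
python3 - <<'E' 2>/dev/null
from h import *
p=capture("wrist"); print(rimz("wrist",p=p)); print(rimz("scene"))
E
```

```text
time_s: 8.67
eef_pos: [521.7, 38.6, 65.6]
ee_rot: [0.001, 0.821, 0.571, 0.001]
force: [-1.4, 0.6, -0.2]
grip_width: 0.002
time_s: 9.33
eef_pos: [521.3, 38.2, 50.9]
ee_rot: [0.0, 0.821, 0.57, -0.0]
force: [-2.1, -0.8, 6.4]
grip_width: -0.004
{'front': (np.int64(1011), array([65.5, 68.2])), 'back': (np.int64(993), array([57.6, 60.4])), 'left': (np.int64(5984), array([57.3, 60.3])), 'right': (np.int64(0), array([nan, nan])), 'panel': np.float64(53.2)}
{'front': (np.int64(19), array([64.9,  nan])), 'back': (np.int64(114), array([57.1, 59.6])), 'left': (np.int64(219), array([56.7, 68.4])), 'right': (np.int64(105), array([57.1, 59.1])), 'panel': np.float64(365.0)}
```

Left is shut. Last is front, a shift of (-90, -25).

```bash
python3 -m jog '[[[0,0,12],[0,0,0],1],[[0,0,26],[0,0,0],1],[[-22,-6,26],[0,0,0],1],[[-45,-12,26],[0,0,0],1],[[-70,-19,26],[0,0,0],1],[[-90.5,-25,26],[0,0,0],1],[[-90.5,-25,20],[0,0,0],1],[[-90.5,-25,15],[0,0,0],1]]'
python3 -m jog '[[[0,0,-4],[0,0,0],1],[[0,0,-8],[0,0,0],1],[[0,0,-10],[0,0,0],1],[[0,0,-12],[0,0,0],1],[[0,0,-13],[0,0,0],1],[[0,0,-14],[0,0,0],1],[[0,0,-15],[0,0,0],1],[[0,0,-15],[0,0,0],1]]'
python3 - <<'E' 2>/dev/null
from h import *
p=capture("wrist"); print(rimz("wrist",p=p)); print(rimz("scene"))
E
```

```text
time_s: 10.1
eef_pos: [430.8, 13.2, 65.4]
ee_rot: [0.0, 0.822, 0.57, 0.0]
force: [0.7, 0.5, -0.2]
grip_width: 0.003
time_s: 10.77
eef_pos: [430.9, 13.5, 50.8]
ee_rot: [0.0, 0.821, 0.57, 0.0]
force: [-2.6, 0.9, 7.6]
grip_width: -0.001
{'front': (np.int64(2348), array([57.7, 69.9])), 'back': (np.int64(0), array([nan, nan])), 'left': (np.int64(8203), array([57.4, 60.4])), 'right': (np.int64(1862), array([57.3, 60.4])), 'panel': np.float64(53.4)}
{'front': (np.int64(69), array([56.8, 66.4])), 'back': (np.int64(110), array([57.7, 59.5])), 'left': (np.int64(237), array([56.5, 59.5])), 'right': (np.int64(175), array([56.9, 59.5])), 'panel': np.float64(136.7)}
```

```bash
python3 -m jog '[[[0,0,12],[0,0,0],1],[[0,0,30],[0,0,0],1],[[0,0,60],[0,0,0],1],[[-10,0,95],[0,0,0],1],[[-30,-20,125],[0,0,0],1],[[-50,-50,150],[0,0,0],1],[[-70,-80,160],[0,0,0],1],[[-90,-110,160],[0,0,0],1]]'
python3 -m jog '[[[-15,-35,0],[0,0,0],1],[[-25,-70,0],[0,0,0],1],[[-35,-105,0],[0,0,0],1],[[-40,-130,0],[0,0,0],1],[[-40,-150,0],[0,0,0],1],[[-40,-150,0],[0,0,0],1],[[-40,-150,0],[0,0,0],1],[[-40,-150,0],[0,0,0],1]]'
python3 - <<'E' 2>&1
from h import *
for n in ["scene","top"]:
    p=capture(n); print(n,rimz(n,p=p)); X=cloud(p)
    hsv=cv2.cvtColor(p["color"],cv2.COLOR_BGR2HSV)
    m=(hsv[...,0]>3)&(hsv[...,0]<22)&(hsv[...,1]>130)&(hsv[...,2]>90)&(X[...,2]>50)&(X[...,2]<75)&(abs(X[...,0]-504)<120)&(abs(X[...,1]+15)<120)
    k,lab,st,ce=cv2.connectedComponentsWithStats(m.astype(np.uint8))
    for i in range(1,k):
        if st[i,4]>11: print(X[lab==i].mean(0).round(1))
    for q in ["bobbin","collar"]:
        d=place_of(p,q)[0]; print(q,round(d["p"],2),world(p,*d["centre"],0).round(1))
    cv2.imwrite(f"pics/{n}9.png",p["color"] if n=="scene" else cv2.resize(p["color"][155:305,180:380],None,fx=4,fy=4))
E
```

```text
time_s: 11.53
eef_pos: [340.6, -97.9, 212.8]
ee_rot: [0.003, 0.821, 0.571, 0.001]
force: [0.9, -0.3, 0.6]
grip_width: 0.003
time_s: 12.2
eef_pos: [300.7, -245.8, 210.2]
ee_rot: [-0.0, 0.821, 0.57, 0.0]
force: [0.5, 0.1, -0.4]
grip_width: 0.002
scene {'front': (np.int64(103), array([58.4, 59.7])), 'back': (np.int64(114), array([56.9, 59.7])), 'left': (np.int64(232), array([56.6, 59.3])), 'right': (np.int64(209), array([56.7, 59.9])), 'panel': np.float64(52.6)}
[481.4 -64.   59.5]
[431.1  15.   59.8]
[571.3 -38.   59.6]
[520.8  40.2  59.5]
bobbin 0.51 [520.3 107.9   0. ]
collar 0.37 [ 446.8 -104.     0. ]
top {'front': (np.int64(97), array([56.7, 58.5])), 'back': (np.int64(93), array([56.6, 58.5])), 'left': (np.int64(179), array([55.8, 58.2])), 'right': (np.int64(185), array([55.6, 59.1])), 'panel': np.float64(51.8)}
[572.  -40.2  58.8]
[521.2  38.2  58.5]
[482.2 -65.5  58.6]
[431.   12.3  58.5]
bobbin 0.46 [517.   98.4   0. ]
collar 0.67 [ 451.7 -108.9    0. ]
```

View pics/scene9.png

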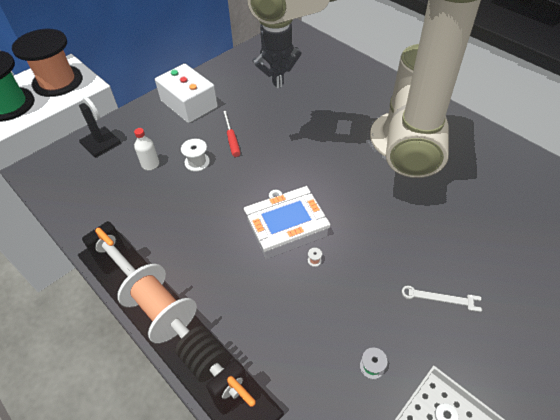

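View pics/top9.png

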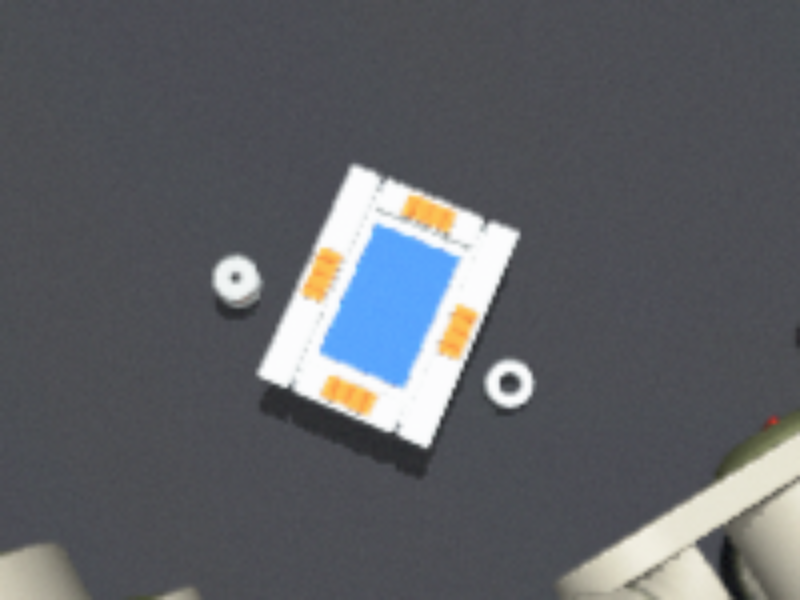

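The final pictures show all four sections level and down, the bobbin and collar beside the box as before, and the hand well clear. Handing in.

```bash
python3 -c "
from rig import ctrl; print(ctrl.finish_job())"
```

```text
the job is handed in; nothing more can be done
None
```

All four rim sections are clicked shut. I pressed them straight down on their pads with closed fingertips, going round in the order right, back, left, front, then moved the hand clear. The job was handed in after about 12.3 s of robot time; the hand-in reports no verdict.

**Final checks, hand clear:**
- **Pads:** all four tops read 58.5–59.8 mm in the top and scene cameras. They read about 67 mm when open and should be 59 mm when shut.
- **Box:** each pad's position is within about 1 mm of where it started, so the box did not shift.
- **Bystanders:** the bobbin and collar look unmoved beside the box, and the other things look in place in the scene picture. The network's positions for the bobbin and collar vary by up to about 14 mm between shots, so I relied on the pictures for those.
- **Forces:** the highest I saw at the end of a move was about 8 N. Peaks within a move are not reported.

**What disagreed:**
- **Fingertip height:** the closed fingertips ended about 30 mm higher than the TCP reading and the stated 17 mm tip length imply. My first press on the right pad therefore stopped in the air. I corrected this from camera depth and then lowered in small steps, checking force, until it clicked.
- **Force readings:** 5–8 N still showed at the end of the last three presses, although the cameras already had those sections fully down. I took this to be lag or noise.

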